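Third hand at the hull jig

ROBOT

A 6-joint arm with a two-finger parallel gripper is mounted at the origin on the work surface. World frame = base frame: x ahead of the robot, y to its left, z up, the work surface at z = 0. Lengths are in m, angles in rad, forces in N, time in s.
With the tool pointing down it reaches from about 0.375 to 0.9 m from the base axis. Payload 3.1 kg.
Tool frame: the origin (TCP) lies midway between the tips of the shut fingers; the grasp point (between the pads) lies 19 mm behind it; z points along the fingers, y is the line along which they close (so a half turn about z gives the same grasp; the last joint's range is limited). The gripper opens to 87 mm and grips with 3 to 60 N. Pads are 19 mm wide; open, the fingers measure 117 mm over their backs; the gripper's body (75 mm by 190 mm) begins 51 mm behind the grasp point.
Start: joints at [0.929, 0.527, 1.433, -0, 1.181, -0.178], TCP at [0.279, 0.559, 0.223] pointing down, gripper open.
Joint ranges: [-3.08, 3.08], [-0.75, 2.2], [0.22, 2.44], [-1.43, 4.57], [0, 2.65], [-2.85, 2.85]. Speed limits (rad/s): [2.79, 2.79, 3.14, 3.14, 3.14, 3.14].

INTERFACE

Orientations are given as a unit quaternion [x, y, z, w].
In Python, from rig import get_obs, cams, job gives the robot as it stands.
- The arm moves only by the tool servo_tool, never from a script. Its argument "moves" is text: rows parted by semicolons, each of 5 numbers parted by spaces: the shift along the tool's x, y, z in m, then the turn about the tool's z in degrees, then the finger opening in m, from 0 to 0.087. In form: dx dy dz spin claw; .... A call has 1 to 10 rows; each row is the pose to reach, as a shift and turn from the pose commanded when the call began, along the tool's axes at that moment; what a row does not reach only later rows make up. A row lasts 1/12 s, in which the tool goes at most 41.7 mm and 7.16 degrees, less where a joint would pass 70% of its speed; a pose out of reach is approached as far as the arm can. A call with a gripper value outside its range is refused whole. The fingers move at their own pace and stop on an object; "grip_force" is the grip in N (left out, the last holds). Time passes only in rows, so rows that repeat a pose let the fingers close. It gives the time, the measured TCP pose, the force, the opening and the grip force at its end, in the units of the state.
- get_obs(): the state, without advancing time (a new reading comes with each control period).
- cams.camera(name): name is "scene" or "top" or "wrist"; returns the picture (420x560x3 uint8, blue, green, red); there is no depth.
- cams.camera_model(name): a dict with "fx", "fy", "cx", "cy" (pixels), "dist" ([k1, k2, p1, p2, k3] as OpenCV has them; the pictures are not rectified), "R" (3x3) and "t" (3): a world point X has camera coordinates R X + t. Camera axes: x right, y down, z forward; pixel columns grow to the right and rows downward; lengths in m; the calibration is good to about 2 mm. A picture is of the moment at which its call begins: read the wrist's pose just before it. camera_model takes no time and is no camera call; for the wrist camera it gives the pose at the moment of the call.
- job.hand_in(): hands the job in; it is judged then, once.
The state is a dict: "time": time; "q": joint angles; "joint_velocities": joint speeds; "joint_torque": joint torques, N m; "position": TCP position; "tool_rot": TCP orientation; "ft_force": force on the tool from outside, world axes, zero at the start; "moment": the same for the moment, N m; "grip_width": finger opening in m; "grip_force": force on a finger pad.
Only numpy, scipy, OpenCV 4.12 (cv2) and the standard library are available. Lean on these libraries where they do the work, as an engineer would, in place of code of your own. Each camera call takes 0.05 s, during which the arm holds its last target. There are 200 camera calls.

TASK

Take the white hull block with the blue-painted end and set it down lengthwise on the narrow raised rail of the wooden jig, centred across the rail, blue end towards the metal spring stop but not yet pushing it. Then slide it along, kept down on the rail, against the stop and press until the tip of the red pointer stands within the green band, never driving the stop to the end of its travel, and finish while still holding it there with that steady push, so that I can pin it. Leave the plain hull block and everything else on the table where they are.

Things in the scene. Friction and masses are not known exactly. Their poses are not given: they have to be found in the camera images.
- hull: The block to use: rigid white hull shape, 0.13 to 0.25 kg, standing on its flat underside; 36 mm thick (x), 120 long (y), 60 tall. Origin: centre of the underside. Its square +y end (y = 60 mm) is blue, a 20 mm blue section seen on top and sides. Full height for y = -20 to 60 mm; from there the top slopes to 30 mm at the nose (y = -60). Flat sides (x = -18, 18 mm), to grip from above.
- blue_end (a point): Centre of the blue end face of the hull block (60 mm along the block's +y, 30 mm above its underside).
- plain_hull: A second hull block of the same shape and size, all white with no blue; not to be used or moved. Origin: centre of its underside.
- jig: Wooden jig fixed to the table: plywood base 130 x 320 x 14 mm. Origin under the base on the rail's centre line, level with the table; +y runs along the rail towards the stop, x across it. Behind the stop a wooden housing 90 x 90 mm, y = 115 to 205 mm, top 120 mm above the table, with a white strip on top crossed by a green band 10 mm wide (y = 162 to 172 mm).
- rail: The narrow raised rail of the jig: a pale wooden bar 24 mm wide (jig x), 190 mm long (jig y = -95 to +95 mm), its top 70 mm above the table; fixed to the jig. Origin: centre of its underside, 14 mm above the table.
- rail_top (a point): Centre of the rail's top face, 70 mm above the table, at jig x = 0, y = 0.
- stop_face (a point): Centre of the front face of the stop, an upright aluminium plate 60 mm wide (jig x), 12 thick, 58 tall (72 to 130 mm above the table). Relaxed, the face is at jig y = 60 mm; it moves with the stop. A red pointer bar 10 mm wide runs back (+y) from the plate's top over the housing; its tip is 90 mm behind the face.
- stop (a joint): How far the spring stop is pushed back, m: 0 relaxed, 0.040 end of travel. Moves along jig +y. The spring gives 600 N/m (about 10 N at 0.017). The pointer tip stands in the green band from 0.012 (7 N) to 0.022 (13 N).
- tub: Blue open plastic tub 100 x 130 x 90 mm at the far side of the table; leave it. Origin: centre of its underside.
- tin: Steel tin 90 mm across, 110 mm tall, at the far side of the table; leave it. Origin: centre of its underside.
- brush: Paint brush lying on the table to the right; leave it. Origin: underside, about mid-length.
- screwdriver: Screwdriver with an orange handle lying on the table at the near right; leave it. Origin: underside, about mid-length.
- cork_block: Cork sanding block 80 x 50 x 35 mm near the robot; leave it. Origin: centre of its underside.
- offcut: Flat white offcut 90 x 140 x 30 mm to the right; leave it. Origin: centre of its underside.
Mind the look-alikes: they are no part of the job. Leave any yellow look-alike of the hull alone.

How it is judged:
By the outcome, as a careful person would: the job done as asked, in the order asked, and still so for the second after the job is handed in, while the arm keeps its last pose, push and grip.
It also fails if it takes over 42 s, if anything falls off the work surface, if the arm or the gripper's body presses on something with over 40 N, if the wrist force passes 120 N, or if a joint passes its speed limit or range.

## Working session

There is one attempt and no reset: what is moved stays moved. The work goes in short steps, Python scripts to look and compute and a tool call to move; the robot and the scene stay as the last step left them, time stands still between calls to the robot, and variables do not carry over. Pictures are saved under pics/ and viewed, at most 10 in all, crops included, and the job is handed in when it is done.

Besides the shell and the picture viewer there is one more tool, called after "Request:" as a command line: name --argument value ..., lists and objects as JSON in quotes. servo_tool: Moves the arm, as the interface text tells. Its arguments: {"type":"object","properties":{"moves":{"type":"string"},"grip_force":{"type":"number"}},"required":["moves"]}

```bash
mkdir -p pics; ls; python3 - <<'E'
from rig import get_obs,cams
import cv2
o=get_obs();print({k:o[k] for k in("time","position","tool_rot","ft_force","grip_width")})
for n in("scene","top"):
    im=cams.camera(n);cv2.imwrite(f"pics/{n}0.png",im)
    m=cams.camera_model(n);print(n,m)
E
```

```text
pics
{'time': 0.0, 'position': array([0.27857356, 0.55867332, 0.22155464]), 'tool_rot': array([ 2.29333755e-01,  9.73347228e-01, -1.00836317e-03, -4.31135566e-04]), 'ft_force': array([-0.33281671,  0.41542018,  0.34833137]), 'grip_width': 0.08700199078966586}
scene {'fx': 443.19946273894294, 'fy': 443.19946273894294, 'cx': 278.9712065051187, 'cy': 206.37431653835503, 'dist': array([-0.08356732,  0.        ,  0.        ,  0.        ,  0.        ]), 'R': array([[-0.73772077,  0.67491403, -0.01609691],
       [ 0.53574035,  0.57075438, -0.62227142],
       [-0.41079233, -0.46768632, -0.78263604]]), 't': array([ 0.45565273, -0.18147934,  1.47144596])}
top {'fx': 514.4967897704785, 'fy': 514.4967897704785, 'cx': 275.09636869631277, 'cy': 213.65606934868654, 'dist': array([-0.00081993,  0.        ,  0.        ,  0.        ,  0.        ]), 'R': array([[-2.84103234e-02, -9.99590690e-01, -3.36243525e-03],
       [-9.94338694e-01,  2.86052846e-02, -1.02334249e-01],
       [ 1.02388546e-01,  4.36050372e-04, -9.94744387e-01]]), 't': array([-0.06092848,  0.55060786,  1.37401871])}
```

View pics/scene0.png

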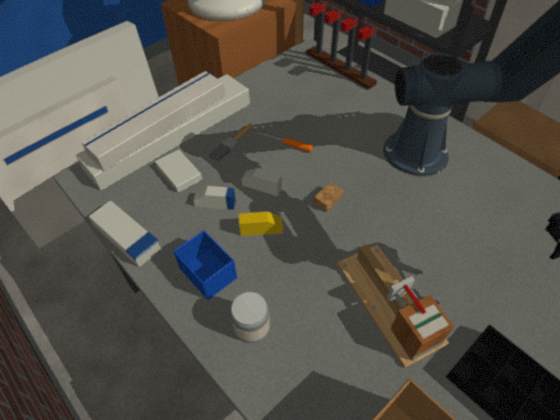

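View pics/top0.png

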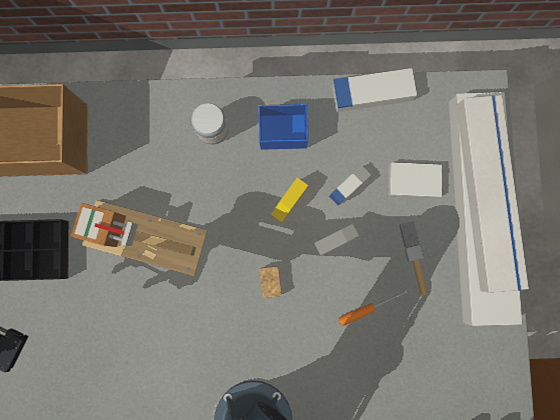

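The top view shows the blue-ended hull at about (347,188) with its blue end at (337,196), a yellow look-alike at (290,200) and the plain hull at (337,238). The jig runs from (200,250) to (78,220), with the stop at (128,233).

```bash
cat > h.py <<'E'
import numpy as np,cv2
from rig import get_obs,cams
def ray(m,uv,z):
    K=np.array([[m['fx'],0,m['cx']],[0,m['fy'],m['cy']],[0,0,1]])
    p=cv2.undistortPoints(np.array(uv,float).reshape(-1,1,2),K,m['dist']).reshape(-1,2)
    d=np.c_[p,np.ones(len(p))]@m['R']; c=-m['R'].T@m['t']
    return c+d*((z-c[2])/d[:,2])[:,None]
E
python3 - <<'E'
import cv2,numpy as np
im=cv2.imread("pics/top0.png")
a=cv2.resize(im[165:215,320:375],None,fx=8,fy=8,interpolation=cv2.INTER_CUBIC)[:400,:]
b=cv2.resize(im[195:285,70:215],None,fx=5,fy=5,interpolation=cv2.INTER_CUBIC)
cv2.imwrite("pics/hc.png",a);cv2.imwrite("pics/jc.png",b)
E
```

```text
(no output)
```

View pics/hc.png

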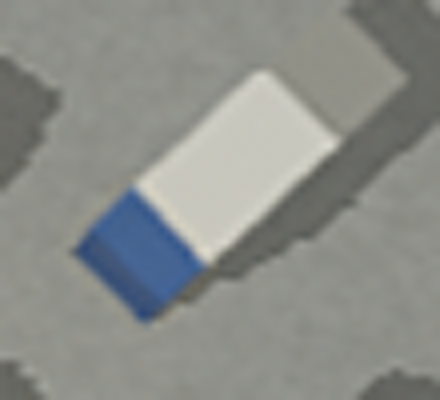

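View pics/jc.png

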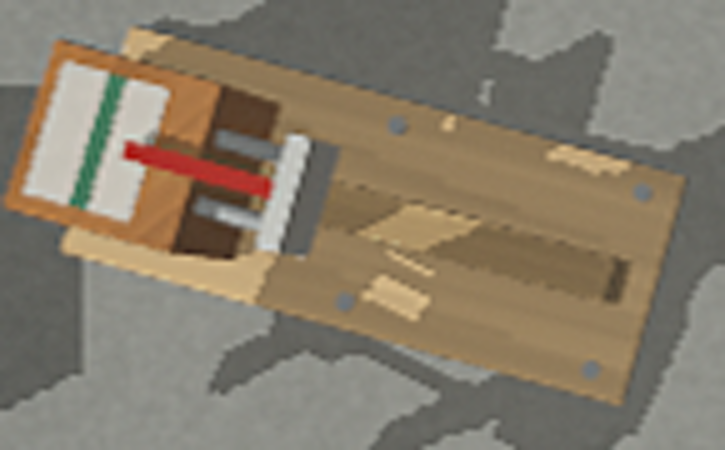

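The hull crop shows the blue/white top boundary at crop (133,187)-(207,267) and the slope start at (265,70)-(340,145). The jig crop shows the base near end at (685,178)-(622,403), the housing top corners at (57,40), (5,205), (170,247) and (220,85), and the rail's end at about (620,280).

```bash
python3 - <<'E'
from h import *
m=cams.camera_model("top")
f=lambda pts,o,s,z: ray(m,(np.array(pts,float)+.5)/s-.5+np.array(o),z)[:,:2]
h=f([(133,187),(207,267),(265,70),(340,145)],(320,165),8,.06)
a=(h[0]+h[1])/2;b=(h[2]+h[3])/2;d=a-b
print("hull",h,np.linalg.norm(d),np.degrees(np.arctan2(d[1],d[0])));d/=np.linalg.norm(d)
print("hull centre",(a+b)/2-d*.010, "width",np.linalg.norm(h[0]-h[1]))
J=f([(685,178),(622,403),(135,28),(63,250)],(70,195),5,.014)
H=f([(57,40),(5,205),(170,247),(220,85)],(70,195),5,.12)
S=f([(285,137),(308,137),(258,250),(282,250)],(70,195),5,.13)
R=f([(630,260),(617,303)],(70,195),5,.07)
print(J,H,S,R)
# fit jig: known points
src=np.array([(65,-160),(-65,-160),(45,205),(-45,205),(-45,115),(45,115)])/1e3
dst=np.r_[J[:2],H]
# check handedness: try both x signs
for s in(1,-1):
    A=src*[s,1];ca,cb=A.mean(0),dst.mean(0)
    U,_,V=np.linalg.svd((A-ca).T@(dst-cb));Q=(U@np.diag([1,np.linalg.det(U@V)])@V).T
    res=(A-ca)@Q.T-(dst-cb)
    print(s,"origin",cb-Q@ca,"y dir",np.degrees(np.arctan2(Q[1,1],Q[0,1])),np.abs(res).max(),res.round(4).tolist())
    y=Q[:,1];o=cb-Q@ca;print("rail end",o-.095*y,"face",o+.06*y)
E
```

```text
hull [[ 0.60981455 -0.24202134]
 [ 0.5821385  -0.2656074 ]
 [ 0.64816091 -0.28787128]
 [ 0.62200864 -0.3118413 ]] 0.06040954905497384 130.34475356641624
hull centre [ 0.6220045  -0.28445696] width 0.03636297596485059
[[0.50986768 0.11261743]
 [0.38816586 0.14872063]
 [0.60165655 0.41544724]
 [0.48010196 0.45406628]] [[0.58183403 0.41823272]
 [0.49813956 0.44379859]
 [0.47442877 0.35983177]
 [0.55629621 0.33478264]] [[0.52776986 0.29867385]
 [0.52743626 0.28705239]
 [0.47112515 0.31219199]
 [0.47078063 0.30011872]] [[0.4633532  0.13461601]
 [0.44101626 0.14172167]]
1 origin [0.48597346 0.25196049] y dir 73.12495628411111 0.03263590860772564 [[-0.0081, -0.0326], [-0.0108, -0.031], [0.0067, 0.0168], [0.0043, 0.0174], [0.0019, 0.0152], [0.0061, 0.0142]]
rail end [0.45839635 0.16105118] face [0.50339059 0.3093769 ]
-1 origin [0.48594126 0.25197027] y dir 73.08880256348282 0.13265787399704565 [[-0.1327, 0.0052], [0.1134, -0.0687], [-0.0793, 0.043], [0.0905, -0.0088], [0.088, -0.0109], [-0.08, 0.0403]]
rail end [0.45830679 0.16107838] face [0.50339461 0.30937567]
```

```bash
python3 - <<'E'
from h import *
m=cams.camera_model("top")
f=lambda pts,z: ray(m,(np.array(pts,float)+.5)/5-.5+np.array((70,195)),z)[:,:2]
dst=np.r_[f([(685,178),(622,403)],.014),f([(57,40),(5,205),(170,247),(220,85)],.12),f([(612,258),(603,297)],.07),f([(308,137),(282,250)],.13)]
src=np.array([(65,-110),(-65,-110),(45,205),(-45,205),(-45,115),(45,115),(12,-95),(-12,-95),(30,60),(-30,60)])/1e3
ca,cb=src.mean(0),dst.mean(0)
U,_,V=np.linalg.svd((src-ca).T@(dst-cb));Q=(U@V).T
print(((src-ca)@Q.T-(dst-cb))@Q)
o=cb-Q@ca;y=Q[:,1];print(o,np.degrees(np.arctan2(y[1],y[0])),np.linalg.det(Q),"face",o+.06*y)
o=get_obs();from scipy.spatial.transform import Rotation as R
print(R.from_quat(o['tool_rot']).as_matrix().round(3))
E
```

```text
[[ 0.00210516  0.00023176]
 [-0.00095221  0.0008168 ]
 [ 0.0014729   0.00185539]
 [-0.00101546  0.00155149]
 [-0.00256626 -0.00121191]
 [ 0.00182052 -0.00087506]
 [ 0.00145633 -0.00182243]
 [-0.00166642 -0.00071251]
 [ 0.00066523 -0.0018436 ]
 [-0.00131978  0.00201006]]
[0.48149007 0.23631672] 73.2127975077584 1.0 face [0.49881915 0.29375976]
[[-0.895  0.446 -0.001]
 [ 0.446  0.895 -0.002]
 [ 0.    -0.002 -1.   ]]
```

```bash
cat >> h.py <<'E'
from scipy.spatial.transform import Rotation as R
def go(x,y,z,yaw):   # prints move from the present pose; yaw = heading of tool y, deg
    o=get_obs();M=R.from_quat(o['tool_rot']).as_matrix()
    d=M.T@(np.array([x,y,z])-o['position']);c=np.degrees(np.arctan2(M[1,1],M[0,1]))
    print('t',round(o['time'],2),'pos',o['position'].round(4),'yaw',c.round(2),'tilt',M[:,2].round(3),'d',d.round(4),'spin',(c-yaw).round(2),'F',o['ft_force'].round(2),'w',o['grip_width'])
E
```

Request:
servo_tool --moves "-.31 -.27 0 0 .07;-.31 -.27 0 0 .07;-.31 -.27 0 0 .07;-.31 -.27 0 0 .07;-.31 -.27 0 0 .07;-.31 -.27 0 0 .07;-.31 -.27 0 0 .07;-.31 -.27 0 0 .07;-.31 -.27 0 0 .07;-.31 -.27 0 0 .07"

```text
time: 0.93
position: [0.4362, 0.1768, 0.2224]
tool_rot: [0.23, 0.973, -0.0, -0.0]
ft_force: [0.2, 0.2, -1.1]
grip_width: 0.0699
grip_force: 0.0
```

```bash
python3 -c "
from h import *
go(.622,-.284,.19,40.3)"
```

```text
t 0.93 pos [0.4362 0.1768 0.2224] yaw 63.45 tilt [-0. -0. -1.] d [-0.3722 -0.3292  0.0325] spin 23.15 F [ 0.17  0.18 -1.07] w 0.06988895707990236
```

Request:
servo_tool --moves "-.372 -.329 0 23 .07;-.372 -.329 0 23 .07;-.372 -.329 0 23 .07;-.372 -.329 0 23 .07;-.372 -.329 0 23 .07;-.372 -.329 0 23 .07;-.372 -.329 0 23 .07;-.372 -.329 0 23 .07;-.372 -.329 0 23 .07;-.372 -.329 0 23 .07"

```text
time: 1.77
position: [0.5919, -0.209, 0.222]
tool_rot: [0.419, 0.908, 0.0, -0.001]
ft_force: [1.5, 0.4, 0.7]
grip_width: 0.0702
grip_force: 0.0
```

```bash
python3 -c "
from h import *
go(.622,-.284,.19,40.3)"
```

```text
t 1.77 pos [ 0.5919 -0.209   0.222 ] yaw 40.45 tilt [-0.001  0.001 -1.   ] d [-0.0766 -0.0257  0.032 ] spin 0.15 F [1.55 0.37 0.7 ] w 0.07021068123903806
```

Request:
servo_tool --moves "-.077 -.026 0.03 0 .07;-.077 -.026 0.03 0 .07;-.077 -.026 0.03 0 .07;-.077 -.026 0.03 0 .07;-.077 -.026 0.03 0 .07"

```text
time: 2.18
position: [0.6212, -0.2819, 0.1915]
tool_rot: [0.419, 0.908, 0.001, -0.001]
ft_force: [-0.3, -0.1, 0.6]
grip_width: 0.0704
grip_force: 0.0
```

```bash
python3 -c "
from h import *
go(.622,-.284,.02,40.3)
m=cams.camera_model('wrist');im=cams.camera('wrist');cv2.imwrite('pics/w1.png',im)
np.savez('w1.npz',**m)"
```

```text
t 2.18 pos [ 0.6212 -0.2819  0.1915] yaw 40.44 tilt [-0.002  0.002 -1.   ] d [-0.0026 -0.0007  0.1715] spin 0.14 F [-0.3  -0.09  0.61] w 0.07039935367229062
```

View pics/w1.png

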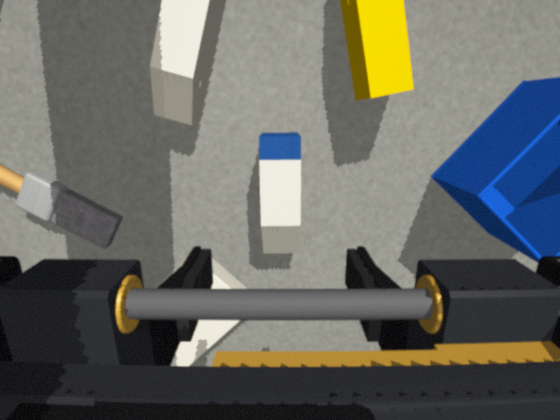

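The wrist view shows the hull top with its left and right sides at columns 260 and 301, the blue boundary at row 159 and the slope start at row 226.

```bash
python3 -c "
from h import *
m=dict(np.load('w1.npz'))
h=ray(m,[(260,159),(301,159),(260,226),(300.5,226)],.06)[:,:2]
a=(h[0]+h[1])/2;b=(h[2]+h[3])/2;d=a-b;n=np.linalg.norm(d)
print(h,n,np.linalg.norm(h[0]-h[1]),np.degrees(np.arctan2(d[1],d[0])),(a+b)/2-d/n*.01)
c=(a+b)/2-d/n*.01
go(c[0],c[1],.02,40.3)"
```

```text
[[ 0.58506513 -0.26251625]
 [ 0.61196249 -0.23957142]
 [ 0.6239231  -0.30948285]
 [ 0.65201809 -0.28552746]] 0.060954836681365476 0.035354402755364146 130.33922524847392 [ 0.62471532 -0.28189675]
t 2.23 pos [ 0.6215 -0.2812  0.1923] yaw 40.51 tilt [-0.001  0.001 -1.   ] d [-0.003   0.002   0.1723] spin 0.21 F [0.62 0.28 0.24] w 0.06957061916263337
```

Request:
servo_tool --moves "-.002 .001 .06 0 .07;-.002 .001 .1 0 .07;-.002 .001 .13 0 .07;-.002 .001 .15 0 .07;-.002 .001 .165 0 .07;-.002 .001 .172 0 .07;-.002 .001 .172 0 .07;-.002 .001 .172 0 .07"

```text
time: 2.9
position: [0.6254, -0.2835, 0.0224]
tool_rot: [0.418, 0.908, -0.0, 0.001]
ft_force: [0.7, 0.5, 0.6]
grip_width: 0.0702
grip_force: 0.0
```

Request:
servo_tool --moves "0 0 0 0 .05;0 0 0 0 .04;0 0 0 0 .034;0 0 0 0 .03;0 0 0 0 .03;0 0 0 0 .03;0 0 0 0 .03" --grip_force 35

```text
time: 3.48
position: [0.6243, -0.2835, 0.0208]
tool_rot: [0.419, 0.908, 0.0, 0.0]
ft_force: [-0.6, 0.1, 2.3]
grip_width: 0.036
grip_force: 35.0
```

Request:
servo_tool --moves "0 0 -.02 0 .03;0 0 -.05 0 .03;0 0 -.09 0 .03;0 0 -.13 0 .03;0 0 -.16 0 .03;0 0 -.18 0 .03;0 0 -.18 0 .03;0 0 -.18 0 .03"

```text
time: 4.15
position: [0.6242, -0.2835, 0.2009]
tool_rot: [0.419, 0.908, -0.0, 0.001]
ft_force: [-0.7, 0.3, -4.1]
grip_width: 0.0361
grip_force: 35.0
```

```bash
python3 - <<'E'
from h import *
o=np.array([.4815,.2363]);y=np.array([np.cos(np.radians(73.2)),np.sin(np.radians(73.2))])
g=o-.03*y;print(g)
go(g[0],g[1],.20,-16.8)
E
```

```text
[0.47282905 0.20758042]
t 4.15 pos [ 0.6242 -0.2835  0.2009] yaw 40.48 tilt [ 0.001 -0.001 -1.   ] d [4.718e-01 2.036e-01 4.000e-04] spin 57.28 F [-0.67  0.29 -4.12] w 0.0360615422362008
```

Request:
servo_tool --moves ".02 .008 0 3 .03;.05 .021 0 7 .03;.085 .036 0 12 .03;.12 .052 0 17 .03;.155 .067 0 22 .03;.19 .082 0 27 .03;.225 .097 0 31 .03;.26 .112 0 35 .03;.295 .127 0 39 .03;.33 .142 0 43 .03"

```text
time: 4.98
position: [0.5149, 0.0615, 0.1976]
tool_rot: [0.724, 0.69, -0.002, -0.002]
ft_force: [0.6, 0.5, -1.7]
grip_width: 0.0358
grip_force: 35.0
```

```bash
python3 - <<'E'
from h import *
go(.4728,.2076,.20,-16.8)
E
```

```text
t 4.98 pos [0.5149 0.0615 0.1976] yaw -2.74 tilt [-0.006  0.001 -1.   ] d [ 0.1439 -0.049  -0.002 ] spin 14.06 F [ 0.58  0.48 -1.68] w 0.035825286391291504
```

Request:
servo_tool --moves ".03 -.01 0 3 .03;.06 -.02 0 6 .03;.09 -.03 0 9 .03;.115 -.039 0 11.5 .03;.133 -.045 0 13.2 .03;.142 -.048 0 14 .03;.142 -.048 0 14 .03;.142 -.048 0 14 .03;.142 -.048 0 14 .03"

```text
time: 5.73
position: [0.4755, 0.2029, 0.1991]
tool_rot: [0.801, 0.598, -0.001, -0.0]
ft_force: [0.8, 0.4, -1.8]
grip_width: 0.0357
grip_force: 35.0
```

```bash
python3 - <<'E'
from h import *
go(.4728,.2076,.20,-16.8)
m=cams.camera_model('wrist');im=cams.camera('wrist');cv2.imwrite('pics/w2.png',im)
np.savez('w2.npz',**m)
E
```

```text
t 5.73 pos [0.4755 0.2029 0.1991] yaw -16.51 tilt [-0.003 -0.001 -1.   ] d [ 0.0037 -0.0039 -0.0009] spin 0.29 F [ 0.78  0.38 -1.75] w 0.0357023479733699
```

View pics/w2.png

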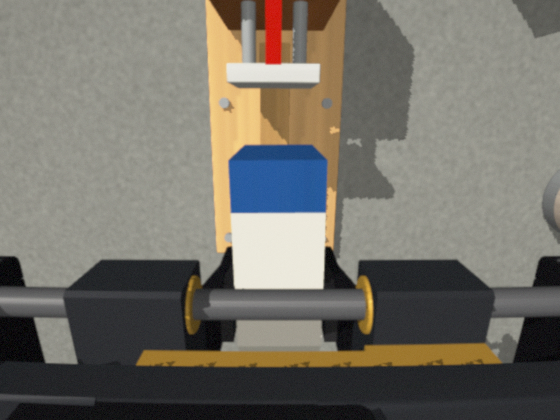

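The wrist view shows the held hull (blue top boundary at row 212, columns 231–325). Ahead of it is the stop plate, its top spanning columns 227–319 at rows 66–84, and the base edges run from 208/344 to 217/336.

```bash
python3 - <<'E'
from h import *
m=dict(np.load('w2.npz'))
ang=np.radians(73.2);y=np.array([np.cos(ang),np.sin(ang)]);x=np.array([y[1],-y[0]]);o=np.array([.4815,.2363])
J=lambda uv,z:(lambda p:np.c_[(p-o)@x,(p-o)@y].round(4).tolist())(ray(m,uv,z)[:,:2])
print("plate back/front top",J([(227,66),(319,66),(227,82),(319,82)],.13))
print("pointer",J([(265.5,30),(281.5,30),(265.5,60),(281.5,60)],.132))
print("base edges L,R",J([(208,10),(217,250),(344,10),(336,250)],.014))
zt=.1991-.0208+.06
print("hull y=40 ",J([(231,212),(325,212)],zt),"y=60",J([(237,147),(320,147)],zt), J([(230,160),(325,160)],zt))
g=get_obs()['position'][:2];print("tcp jig",(g-o)@x,(g-o)@y)
E
```

```text
plate back/front top [[-0.0289, 0.0724], [0.0294, 0.0727], [-0.0292, 0.0628], [0.0297, 0.063]]
pointer [[-0.0043, 0.0931], [0.0055, 0.0931], [-0.0044, 0.0758], [0.0056, 0.0758]]
base edges L,R [[-0.0619, 0.1351], [-0.0636, -0.1031], [0.0634, 0.1356], [0.0678, -0.1022]]
hull y=40  [[-0.0135, 0.0083], [0.0218, 0.0085]] y=60 [[-0.0105, 0.0325], [0.019, 0.0326]] [[-0.0132, 0.0278], [0.021, 0.028]]
tcp jig 0.00433187613317597 -0.03370425922435388
```

Request:
servo_tool --moves "0 -.003 .02 0 .03;0 -.003 .045 0 .03;0 -.003 .07 0 .03;0 -.003 .085 0 .03;0 -.003 .094 0 .03;0 -.003 .096 0 .03;0 -.003 .096 0 .03;0 -.003 .096 0 .03"

```text
time: 6.45
position: [0.4743, 0.2044, 0.1052]
tool_rot: [0.802, 0.598, 0.001, 0.0]
ft_force: [0.3, -0.6, -1.5]
grip_width: 0.0359
grip_force: 35.0
```

```bash
python3 - <<'E'
from h import *
go(.4728,.2076,.0908,-16.5)
m=cams.camera_model('wrist');im=cams.camera('wrist')
np.savez('w3.npz',**m);cv2.imwrite('pics/w3full.png',im)
cv2.imwrite('pics/w3.png',cv2.resize(im[0:260,180:380],None,fx=3,fy=2.3,interpolation=cv2.INTER_CUBIC))
E
```

```text
t 6.45 pos [0.4743 0.2044 0.1052] yaw -16.55 tilt [ 0.002  0.    -1.   ] d [ 0.0026 -0.0023  0.0144] spin -0.05 F [ 0.32 -0.64 -1.47] w 0.035940161897609756
```

View pics/w3.png

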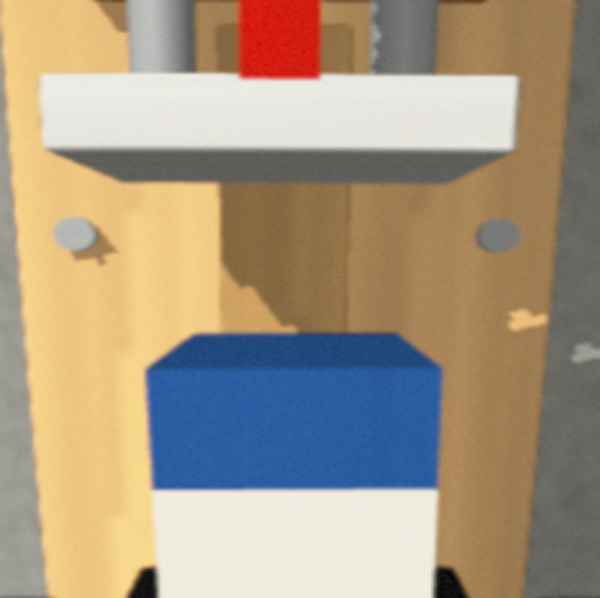

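The crop shows the rail between crop columns 220 and 350 (rows 190–310) ahead of the hull, and the hull's top boundary at 155–437 (row 488). The plate's front top edge is at row 150, columns 45–514.

```bash
python3 - <<'E'
from h import *
m=dict(np.load('w3.npz'))
ang=np.radians(73.5);y=np.array([np.cos(ang),np.sin(ang)]);x=np.array([y[1],-y[0]]);o=np.array([.4815,.2363])
J=lambda uv,z:(lambda p:np.c_[(p-o)@x,(p-o)@y].round(4).tolist())(ray(m,(np.array(uv)+.5)/[3,2.3]-.5+[180,0],z)[:,:2])
print("plate front",J([(45,150),(514,150)],.13))
print("pointer",J([(240,77),(320,77)],.132))
print("rail",J([(220,190),(352,190),(221,300),(348,310)],.07))
zt=.1052-.0208+.06
print("hull y40,y60",J([(155,488),(437,488)],zt),J([(147,368),(441,368)],zt),J([(195,334),(398,334)],zt-.06))
g=get_obs()['position'][:2];print("tcp jig",(g-o)@x,(g-o)@y)
E
```

```text
plate front [[-0.0289, 0.0628], [0.03, 0.0628]]
pointer [[-0.0041, 0.0733], [0.0056, 0.0733]]
rail [[-0.0111, 0.0612], [0.0129, 0.0612], [-0.0114, 0.0355], [0.0125, 0.0331]]
hull y40,y60 [[-0.0151, 0.0093], [0.0203, 0.0093]] [[-0.0153, 0.0289], [0.0201, 0.0289]] [[-0.0152, 0.0286], [0.0207, 0.0286]]
tcp jig 0.002219572550559997 -0.03245120992006865
```

Request:
servo_tool --moves "0 -.002 .005 0 .03;0 -.002 .009 0 .03;0 -.002 .011 0 .03;0 -.002 .012 0 .03;0 -.002 .0125 0 .03;0 -.002 .013 0 .03;0 -.002 .013 0 .03;0 -.002 .013 0 .03"

```text
time: 7.17
position: [0.4715, 0.2052, 0.0916]
tool_rot: [0.801, 0.598, 0.0, 0.0]
ft_force: [0.3, 0.2, -2.3]
grip_width: 0.0359
grip_force: 35.0
```

Request:
servo_tool --moves "0 0 .0005 0 .03;0 0 .001 0 .03;0 0 .001 0 .03;0 0 .001 0 .03"

```text
time: 7.5
position: [0.4715, 0.2052, 0.0907]
tool_rot: [0.801, 0.598, 0.0, 0.0]
ft_force: [0.5, -0.0, 1.0]
grip_width: 0.0359
grip_force: 35.0
```

Request:
servo_tool --moves "0 0 .0005 0 .03;0 0 .0005 0 .03;0 0 .0005 0 .03;0 0 .0005 0 .03;0 0 .0005 0 .03;0 0 .0005 0 .03"

```text
time: 8.0
position: [0.4715, 0.2052, 0.0907]
tool_rot: [0.801, 0.598, 0.0, 0.0]
ft_force: [-1.7, 0.2, 5.5]
grip_width: 0.0357
grip_force: 35.0
```

```bash
python3 - <<'E'
from h import *
ang=np.radians(73.5);y=np.array([np.cos(ang),np.sin(ang)]);x=np.array([y[1],-y[0]]);o=np.array([.4815,.2363])
g=get_obs()['position'][:2];print("tcp jig",(g-o)@x,(g-o)@y)
go(*g,.09,-16.5)
m=cams.camera_model('wrist');im=cams.camera('wrist')
np.savez('w4.npz',**m);cv2.imwrite('pics/w4full.png',im)
cv2.imwrite('pics/w4.png',cv2.resize(im[0:260,180:380],None,fx=3,fy=2.3,interpolation=cv2.INTER_CUBIC))
E
```

```text
tcp jig -0.0007207915418673333 -0.03266476908288295
t 8.0 pos [0.4715 0.2052 0.0907] yaw -16.52 tilt [ 0.001  0.    -1.   ] d [-0.     -0.      0.0007] spin -0.02 F [-1.72  0.24  5.49] w 0.03568802843028224
```

View pics/w4.png

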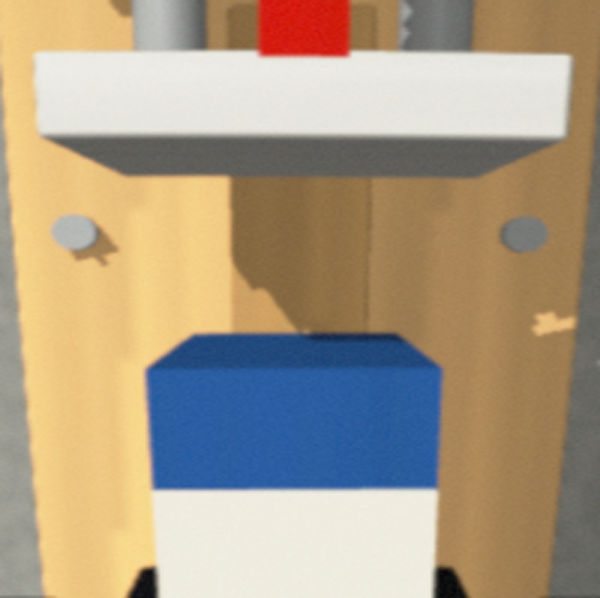

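The hull is down on the rail: the rail centre is at crop column about 301 and the hull underside centre about 297, so it sits 0.8 mm left. I'll trim that out while sliding.

Request:
servo_tool --moves ".003 .0005 0 0 .03;.006 .001 0 0 .03;.009 .001 0 0 .03;.012 .001 0 0 .03;.015 .001 0 0 .03;.018 .001 0 0 .03;.021 .001 0 0 .03;.024 .001 0 0 .03;.027 .001 0 0 .03;.028 .001 0 0 .03"

```text
time: 8.88
position: [0.4802, 0.2306, 0.0907]
tool_rot: [0.801, 0.599, -0.001, 0.001]
ft_force: [-1.7, -7.3, 6.6]
grip_width: 0.0355
grip_force: 35.0
```

```bash
cat >> h.py <<'E'
ang=np.radians(73.5);jy=np.array([np.cos(ang),np.sin(ang)]);jx=np.array([jy[1],-jy[0]]);jo=np.array([.4815,.2363])
def st():
    o=get_obs();g=o['position'][:2]-jo;f=o['ft_force']
    print("jig x,y",(g@jx).round(4),(g@jy).round(4),"Fx,Fy,Fz",(f[:2]@jx).round(2),(f[:2]@jy).round(2),f[2].round(2));go(*o['position'],-16.5)
E
python3 -c "
from h import *
st()"
```

```text
jig x,y 0.0003 -0.0058 Fx,Fy,Fz 0.46 -7.48 6.56
t 8.88 pos [0.4802 0.2306 0.0907] yaw -16.45 tilt [-0.    -0.002 -1.   ] d [0. 0. 0.] spin 0.05 F [-1.69 -7.3   6.56] w 0.03547814610577407
```

Request:
servo_tool --moves ".002 0 -.0002 0 .03;.004 0 -.0002 0 .03;.006 0 -.0002 0 .03;.008 0 -.0002 0 .03;.010 0 -.0002 0 .03;.012 0 -.0002 0 .03;.014 0 -.0002 0 .03;.016 0 -.0002 0 .03;.018 0 -.0002 0 .03;.020 0 -.0002 0 .03"

```text
time: 9.72
position: [0.4852, 0.2481, 0.0908]
tool_rot: [0.801, 0.599, -0.002, 0.001]
ft_force: [-2.3, -12.5, 9.3]
grip_width: 0.0359
grip_force: 34.9
```

```bash
python3 - <<'E'
from h import *
st()
m=cams.camera_model('top');im=cams.camera('top')
w=cams.camera('wrist');cv2.imwrite('pics/w5full.png',w)
a=cv2.resize(im[200:255,72:152],None,fx=5,fy=5,interpolation=cv2.INTER_CUBIC)
b=cv2.resize(w[0:260,180:380],(400,520))
c=np.zeros((520,800,3),np.uint8);c[:275,:400]=a;c[:,400:]=b
cv2.imwrite('pics/t5.png',c)
E
```

```text
jig x,y 0.0002 0.0124 Fx,Fy,Fz 1.34 -12.68 9.29
t 9.72 pos [0.4852 0.2481 0.0908] yaw -16.45 tilt [-0.002 -0.005 -1.   ] d [0. 0. 0.] spin 0.05 F [ -2.31 -12.54   9.29] w 0.03586364881735916
```

View pics/t5.png

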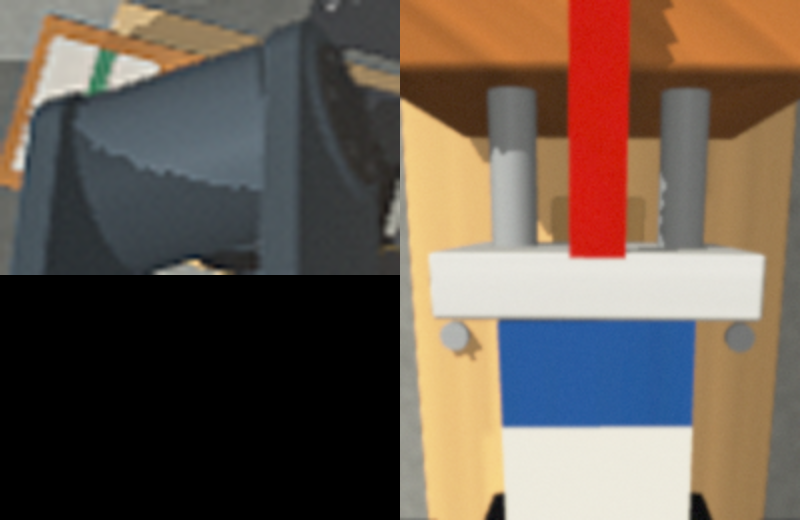

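The top view is blocked by the arm. The wrist view (right) shows the blue end against the plate, plate centre column about 597 and hull about 597, front edge at row 319. I'll measure the pointer tip and green band numerically in the scene camera, using the start picture as the relaxed baseline.

```bash
cat >> h.py <<'E'
def ptr(im):
    m=cams.camera_model('scene');h=cv2.cvtColor(im,cv2.COLOR_BGR2HSV)
    r=cv2.inRange(h,(0,170,90),(4,255,255))|cv2.inRange(h,(172,170,90),(180,255,255));g=cv2.inRange(h,(55,80,30),(95,255,255))
    out=[]
    for k,z in((r,.133),(g,.121)):
        k[:270]=0;k[:,:370]=0;k[350:]=0;k[:,470:]=0
        v,u=np.nonzero(k)
        p=ray(m,np.c_[u,v],z)[:,:2]-jo; X,Y=p@jx,p@jy
        s=np.abs(X)<.04; out.append((s.sum(),np.percentile(Y[s],[0,2,50,98,100]).round(4).tolist(),np.median(X[s]).round(4)))
    print(*out,sep='\n')
E
python3 - <<'E'
from h import *
ptr(cv2.imread('pics/scene0.png'))
im=cams.camera('scene');cv2.imwrite('pics/s5.png',im);ptr(im)
m=dict(cams.camera_model('wrist'))
p=ray(m,[(180+30/2,159),(180+360/2,159)],.13)[:,:2]-jo;print("plate front",p@jx,p@jy)
st()
E
```

```text
(np.int64(113), [0.0765, 0.0789, 0.1174, 0.1494, 0.1507], np.float64(0.0017))
(np.int64(65), [0.1657, 0.1661, 0.1688, 0.1712, 0.1716], np.float64(0.0011))
(np.int64(106), [0.0882, 0.0904, 0.1291, 0.1607, 0.1626], np.float64(0.0019))
(np.int64(64), [0.1657, 0.1662, 0.1688, 0.1712, 0.1716], np.float64(0.0018))
plate front [-0.0292508   0.03008916] [0.07477595 0.07483349]
jig x,y 0.0002 0.0127 Fx,Fy,Fz 0.98 -10.84 8.52
t 9.87 pos [0.4853 0.2484 0.0908] yaw -16.47 tilt [-0.002 -0.004 -1.   ] d [0. 0. 0.] spin 0.03 F [ -2.14 -10.67   8.52] w 0.0358430529475325
```

Request:
servo_tool --moves ".001 0 0 0 .03;.002 0 0 0 .03;.003 0 0 0 .03;.004 0 0 0 .03;.005 0 0 0 .03;.005 0 0 0 .03;.005 0 0 0 .03;.005 0 0 0 .03"

```text
time: 10.53
position: [0.4863, 0.2521, 0.0907]
tool_rot: [0.801, 0.599, -0.003, 0.001]
ft_force: [-2.9, -14.5, 8.9]
grip_width: 0.0359
grip_force: 35.0
```

```bash
python3 - <<'E'
from h import *
im=cams.camera('scene');cv2.imwrite('pics/s6.png',im);ptr(im)
st()
w=cams.camera('wrist');m=cams.camera_model('wrist')
a=cv2.resize(im[255:365,330:460],(400,338),interpolation=cv2.INTER_CUBIC)
c=np.zeros((520,800,3),np.uint8);c[:338,:400]=a;c[:,400:]=cv2.resize(w[0:260,180:380],(400,520));cv2.imwrite('pics/c6.png',c)
st()
E
```

```text
(np.int64(107), [0.0924, 0.0945, 0.1317, 0.1664, 0.1675], np.float64(0.0019))
(np.int64(62), [0.1657, 0.1661, 0.1689, 0.1713, 0.1716], np.float64(0.0018))
jig x,y 0.0001 0.0165 Fx,Fy,Fz 1.23 -14.43 9.59
t 10.58 pos [0.4862 0.2521 0.0907] yaw -16.46 tilt [-0.003 -0.006 -1.   ] d [0. 0. 0.] spin 0.04 F [ -2.92 -14.19   9.59] w 0.0357240456557604
jig x,y 0.0001 0.0165 Fx,Fy,Fz 1.48 -13.47 9.2
t 10.63 pos [0.4862 0.2521 0.0907] yaw -16.46 tilt [-0.003 -0.006 -1.   ] d [0. 0. 0.] spin 0.04 F [ -2.41 -13.34   9.2 ] w 0.036115401162326755
```

View pics/c6.png

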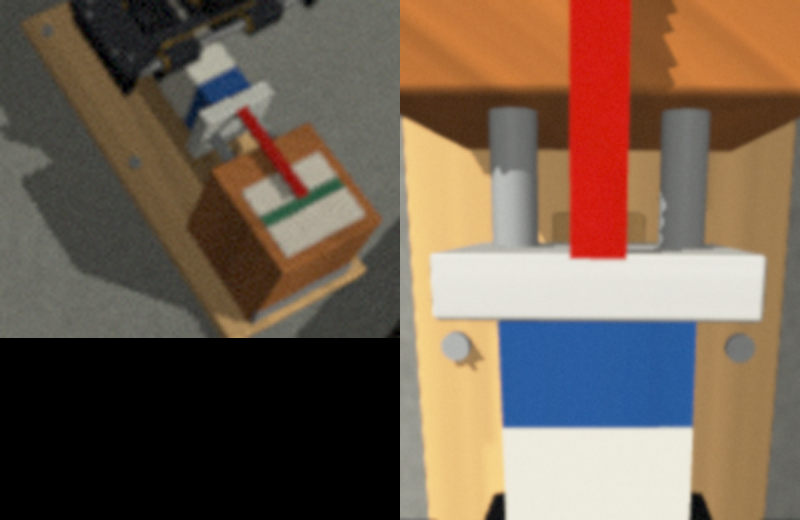

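Request:
servo_tool --moves ".0005 0 0 0 .03;.0005 0 0 0 .03;.0005 0 0 0 .03;.0005 0 0 0 .03;.0005 0 0 0 .03;.0005 0 0 0 .03;.0005 0 0 0 .03;.0005 0 0 0 .03;.0005 0 0 0 .03;.0005 0 0 0 .03"

```text
time: 11.47
position: [0.4863, 0.2524, 0.0908]
tool_rot: [0.801, 0.599, -0.003, 0.002]
ft_force: [-2.5, -14.1, 9.1]
grip_width: 0.0356
grip_force: 35.0
```

```bash
python3 - <<'E'
from h import *
from rig import job
im=cams.camera('scene');ptr(im);st()
print(job.hand_in())
E
```

```text
(np.int64(102), [0.0924, 0.0945, 0.1317, 0.1664, 0.1675], np.float64(0.0018))
(np.int64(59), [0.1657, 0.1661, 0.1689, 0.1715, 0.1721], np.float64(0.0046))
jig x,y 0.0001 0.0168 Fx,Fy,Fz 0.9 -13.74 10.29
t 11.52 pos [0.4863 0.2524 0.0908] yaw -16.46 tilt [-0.003 -0.006 -1.   ] d [0. 0. 0.] spin 0.04 F [ -3.04 -13.43  10.29] w 0.035573080759410285
the job is handed in; nothing more can be done
None
```

The job is handed in at about 11.5 s: the blue-ended hull is on the rail, centred to within about 1 mm, and the arm is still pushing it against the stop. The pointer tip is in the green band at about 16 to 17 mm of stop travel by my camera estimate, and nothing else was touched.

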